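# Clamp a sample vial with the inner knob of a coaxial pair

### The job

Stand the black-capped vial upright on the plate of the vial clamp, in front of the V-shaped rest, and let go of it. Then turn the small black knob on top clockwise until the clamp arm holds the vial snugly and gently against the rest, and let go. The blue ring right under the knob is a calibrated setting and must stay as it is; move the arms only by the knob, and leave the white-capped vials standing where they are.

Things in the scene. Friction and masses are not known exactly. Their poses are not given: they have to be found in the camera images.
- vial_black: Loose glass sample vial with a black screw cap and greenish contents, a cylinder 23.6 mm in diameter and 58 mm tall, about 22 g, standing upright on the worktop. Origin: centre of its underside; z up along its axis.
- vial_white_a: Loose vial of the same size with a white cap, tan contents; not to be moved. Origin: centre of its underside.
- vial_white_b: Loose vial of the same size with a white cap, pale contents; not to be moved. Origin: centre of its underside.
- vial_clamp: Vial clamp, fixed to the worktop: aluminium plate 120 x 170 x 8 mm; the vial stands on its top face. Origin: centre of its underside, z up, y along the long side. At x 0, y +40 mm stands the upright axis of a coaxial pair: blue ring, 56 mm wide, 52 to 66 mm above the worktop, and over it the black knob. The ring slips if the rest is pushed with over 15 N; its angle varies.
- knob_top (a point): Centre of the top of the black inner knob, on the common axis, 101 mm above the worktop. Its grip is an upright bar 12 mm thick, 34 mm long, 28 mm tall, on a disc 69 to 74 mm above the worktop; the bar's length lies along clamp_jaw's y axis. Clockwise from above closes the clamp arm: 0.3 to 1.2 rad from the start, then the torque rises steeply. Dry friction of 0.2 N m keeps it where it is left.
- rest_jaw: V-shaped rest on the ring's arm: two rubber faces at 120 degrees, 5 to 32 mm above the plate. Origin: on the plate's top, where a seated vial's underside is centred, 72 mm from the knob's axis. x points out of the V to the open side, whence the clamp arm comes; z up. The ring's blue arm, 45 mm above the worktop at its top, lies 16 mm and more to the -x side.
- clamp_jaw: Jaw of the clamp arm, carried by the knob, moves 72 mm per radian. Origin 25 mm above the worktop, 73 mm from the knob's axis. Its flat rubber pad, 24 mm wide, 27 mm tall, on a brass adjusting screw, stands 0 to 12 mm on the -x side (to the vial) of it; at 0 its axes match rest_jaw's when the vial is clamped. Snug: 1 N or more once let go (friction keeps at most 3 N); over 10 N breaks the vial.
Things that resemble listed ones, but are neither listed nor needed, are in the scene too. What is shaped like the vial_black but orange is not meant.

How it is judged:
By the outcome, as a careful person would: the job done as asked, in the order asked, and still so for the second after the job is handed in, with the robot touching nothing.
It also fails if it takes over 72 s, if anything falls off the work surface, if the arm or the gripper's body presses on something with over 40 N, if the wrist force passes 120 N, or if a joint passes its speed limit or range.

### The arm

A 6-joint arm with a two-finger parallel gripper is mounted at the origin on a cart in front of the work surface, level with it; the furniture and walls round the work are solid. World frame = base frame: x ahead of the robot, y to its left, z up, the work surface at z = 0. Lengths are in m, angles in rad, forces in N, time in s.
With the tool pointing down it reaches from about 0.425 to 0.95 m from the base axis. Payload 3.5 kg.
Tool frame: the origin (TCP) lies midway between the tips of the shut fingers; the grasp point (between the pads) lies 19 mm behind it; z points along the fingers, y is the line along which they close (so a half turn about z gives the same grasp; the last joint's range is limited). The gripper opens to 85 mm and grips with 20 to 120 N. Pads are 22 mm wide; open, the fingers measure 114 mm over their backs; the gripper's body (76 mm by 85 mm) begins 54 mm behind the grasp point. The pads swing forward as they close: fully open they stand 13 mm farther back than shut.
Start: joints at [1.117, 0.286, 1.577, -0, 1.279, -0.15], TCP at [0.202, 0.644, 0.231] pointing down, gripper open.
Joint ranges: [-2.77, 2.77], [-0.9, 2.22], [0.21, 2.48], [-1.53, 4.67], [0.24, 2.81], [-2.84, 2.84]. Speed limits (rad/s): [2.79, 2.79, 3.14, 3.14, 3.14, 3.14].

### API

Orientations are given as a unit quaternion [x, y, z, w].
In Python, from plant import get_state, read_camera, ctrl gives the robot as it stands.
- The arm moves only by the shell command python3 -m crank 'ROWS' [FORCE]. ROWS is JSON, a list of rows, each a list of 3 entries, a list of its own where there are three numbers: the shift along the tool's x, y, z in mm, then the turn about the tool's z in degrees, then the closure in counts, from 0 (fully open) to 255 (shut). In form: [[[tx, ty, tz], yaw, claw], ...]. A call has 1 to 10 rows; each row is the pose to reach, as a shift and turn from the pose commanded when the call began, along the tool's axes at that moment; what a row does not reach only later rows make up. A row lasts 1/10 s, in which the tool goes at most 50 mm and 8.59 degrees, less where a joint would pass 70% of its speed; a pose out of reach is approached as far as the arm can. A call with a gripper value outside its range is refused whole. The fingers move at their own pace and stop on an object; FORCE is the grip in N (left out, the last holds). Time passes only in rows, so rows that repeat a pose let the fingers close. It gives the time, the measured TCP pose, the force, the opening and the grip force at its end, in the units of the state.
- get_state(): the state, without advancing time (a new reading comes with each control period).
- read_camera(name): name is "scene" or "top" or "wrist"; returns a dict with "frame" (400x640x3 uint8, blue, green, red), "range_z" (400x640 float32, m along the optical axis (not along the pixel's ray), 0 where there is no reading), "vfov" (degrees; the focal length in pixels is half the picture's height over the tangent of half this angle, whatever the lens; pixels are square), "cx", "cy" (the principal point, pixels), "origin" and "orientation" of the camera in the world. Camera axes: x right, y down, z forward; pixel columns grow to the right and rows downward; lengths in m; the calibration is good to about 2 mm. A picture is of the moment at which its call begins.
- ctrl.sign_off(): hands the job in; it is judged then, once.
The state is a dict: "time": time; "qpos": joint angles; "dq": joint speeds; "joint_efforts": joint torques, N m; "eef_pos": TCP position; "tcp_rot": TCP orientation; "contact_force": force on the tool from outside, world axes, zero at the start; "wrist_torque": the same for the moment, N m; "opening": opening from 0.0 (shut) to 1.0 (fully open); "finger_force": force on a finger pad.
Only numpy, scipy, OpenCV 4.12 (cv2) and the standard library are available. Lean on these libraries where they do the work, as an engineer would, in place of code of your own. Each camera call takes 0.05 s, during which the arm holds its last target. There are 200 camera calls.

## Working session

There is one attempt and no reset: what is moved stays moved. The work goes in short steps, Python scripts to look and compute and a shell command to move; the robot and the scene stay as the last step left them, time stands still between calls to the robot, and variables do not carry over. Pictures are saved under pics/ and viewed, at most 10 in all, crops included, and the job is handed in when it is done.

```bash
mkdir -p pics
cat > h.py <<'E'
import numpy as np, cv2, pickle
from scipy.spatial.transform import Rotation as R
from plant import get_state, read_camera, ctrl
def cap(n,tag):
    c=read_camera(n); pickle.dump(c,open(f'pics/{tag}.pkl','wb')); cv2.imwrite(f'pics/{tag}.png',c['frame']); return c
def load(tag): return pickle.load(open(f'pics/{tag}.pkl','rb'))
def rot(c):
    o=np.array(c['orientation']); return R.from_quat(o).as_matrix() if o.size==4 else o.reshape(3,3)
def cloud(c):
    f=200/np.tan(np.radians(c['vfov'])/2); v,u=np.mgrid[0:400,0:640]; z=c['range_z']
    p=np.stack([(u-c['cx'])/f*z,(v-c['cy'])/f*z,z],-1)
    return p@rot(c).T+np.array(c['origin'])
def ray(c,u,v,zw):
    f=200/np.tan(np.radians(c['vfov'])/2); d=rot(c)@np.array([(u-c['cx'])/f,(v-c['cy'])/f,1]); o=np.array(c['origin']); return o+d*(zw-o[2])/d[2]
E
python3 - <<'E'
from h import *
for n in ['top','scene']:
    c=cap(n,n+'1'); print(n,c['vfov'],c['cx'],c['cy'],c['origin'],c['orientation'])
print(get_state())
E
```

```text
top 56.349727089146164 321.80717198833116 200.77145493141742 [ 0.36597154 -0.02447178  0.94036058] [ 0.71547373 -0.69554165  0.0537363  -0.03783603]
scene 49.18566892377653 317.4291888295291 202.99077739206305 [ 0.13577113 -0.54667984  0.71693618] [ 0.88341113 -0.26671962  0.12192516 -0.36548553]
{'time': 0.1, 'qpos': array([ 1.11698831e+00,  2.87129540e-01,  1.57803541e+00,  3.80393545e-06,
        1.27861484e+00, -1.49981859e-01]), 'dq': array([ 0.00046439, -0.00263921, -0.00291317, -0.00214445,  0.00021133,
        0.00058747]), 'joint_efforts': array([ 1.54546622e-03, -4.07293725e+01, -2.93702281e+01, -6.70910367e-05,
        3.39170525e-03, -5.39615286e-06]), 'eef_pos': array([0.20163554, 0.64355235, 0.23004792]), 'tcp_rot': array([ 1.51329910e-01,  9.88482707e-01, -1.04357070e-03, -3.26889251e-04]), 'contact_force': array([0.5992847 , 0.64166711, 0.19740219]), 'wrist_torque': array([ 0.03222673, -0.00355128,  0.00812634]), 'finger_force': 0.0, 'opening': 0.9998693739531657}
```

View pics/top1.png

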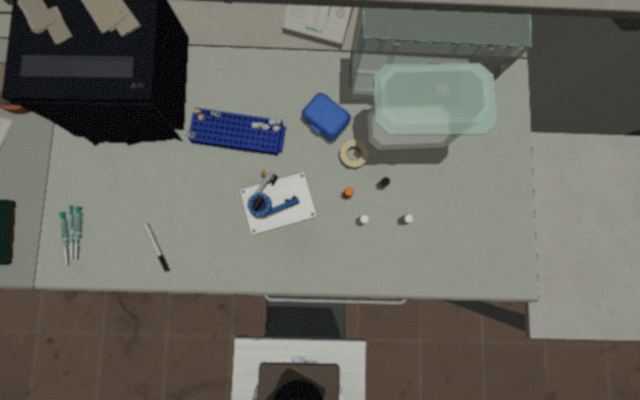

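View pics/scene1.png

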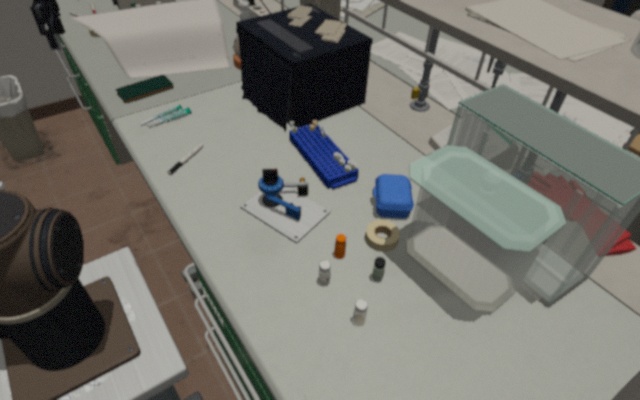

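The top view shows the clamp at about (278,203) with the knob at (258,205), the rest near (292,202) and the clamp jaw near (273,181). The black vial is at (384,183), orange at (348,193), white ones at (363,220) and (408,219). I'll enlarge the top view and compute positions.

Run:
```python
from h import *
c=load('top1'); P=cloud(c)
a=cv2.resize(c['frame'][160:245,230:350],None,fx=6.6,fy=6.6,interpolation=cv2.INTER_CUBIC)
a=cv2.convertScaleAbs(a,alpha=1.4,beta=20); cv2.imwrite('pics/crop1.png',a)
for n,u,v,z in [('black',384,182,.058),('orange',348,193,.058),('wa',363,219,.058),('wb',408,218,.058),('knob',258,204,.101)]:
    print(n,ray(c,u,v,z).round(4),P[v,u].round(4))
print('plate corners',[ray(c,u,v,.008).round(4)[:2] for u,v in [(241,188),(305,173),(315,216),(251,234)]])
```

```text
black [ 0.5313 -0.1914  0.058 ] [ 0.5312 -0.1913  0.0584]
orange [ 0.5019 -0.105   0.058 ] [ 0.5021 -0.1051  0.0568]
wa [ 0.4405 -0.1418  0.058 ] [ 0.4406 -0.1419  0.0571]
wb [ 0.446  -0.2493  0.058 ] [ 0.4461 -0.2495  0.0573]
knob [0.464  0.1018 0.101 ] [0.4641 0.1019 0.0999]
plate corners [array([0.5141, 0.1603]), array([0.5576, 0.0007]), array([ 0.4488, -0.0278]), array([0.3995, 0.1294])]
```

View pics/crop1.png

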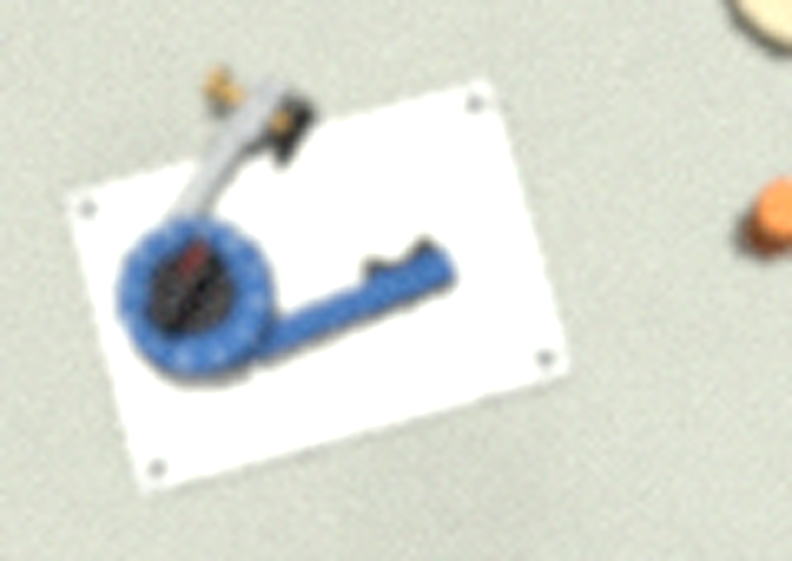

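```bash
cat >> h.py <<'E'
def go(x,y,z,ydir=None):
    s=get_state(); M=R.from_quat(s['tcp_rot']).as_matrix(); d=M.T@(np.array([x,y,z])-s['eef_pos'])*1000
    t=0
    if ydir is not None:
        w=M.T@np.array([*ydir,0]); t=np.degrees(np.arctan2(-w[0],w[1])); t=(t+90)%180-90
    print('shift',d.round(1),'turn',round(t,1),'tcp',s['eef_pos'].round(4),'q',s['qpos'].round(2)); return d,t
E
python3 - <<'E'
from h import *
c=load('top1'); g=lambda a,b,z: ray(c,230+a/6.6,160+b/6.6,z)[:2]
k=g(188,290,.101); print('k',k)
arm=g(440,268,.045)-g(300,325,.045); arm/=np.linalg.norm(arm); x=np.array([-arm[1],arm[0]]); 
pm=(g(375,265,.04)+g(428,245,.04))/2; print('arm',arm,'x',x,'padmid',pm, 'rel',(pm-k)@arm,(pm-k)@x)
print('armend rel',(g(440,268,.045)-k)@arm,(g(440,268,.045)-k)@x,'seat', k+.072*arm)
cj=g(290,130,.04);print('clampjaw',cj,(cj-k)@arm,(cj-k)@x)
go(.45,.02,.32,arm)
E
```

```text
k [0.4641733  0.10069947]
arm [ 0.40841676 -0.91279557] x [0.91279557 0.40841676] padmid [0.48659506 0.03217211] rel 0.07170889812168212 -0.0075212395454604085
armend rel 0.08292169259715493 -0.018069209413885786 seat [0.4935793  0.03497819]
clampjaw [0.53201073 0.07509819] 0.051074683956122816 0.05146571581378752
shift [-423.5 -520.9  -89. ] turn -41.5 tcp [0.2016 0.6436 0.23  ] q [ 1.12  0.29  1.58  0.    1.28 -0.15]
```

```bash
python3 -m crank '[[[-424,-521,-89],-42,0],[[-424,-521,-89],-42,0],[[-424,-521,-89],-42,0],[[-424,-521,-89],-42,0],[[-424,-521,-89],-42,0],[[-424,-521,-89],-42,0],[[-424,-521,-89],-42,0],[[-424,-521,-89],-42,0],[[-424,-521,-89],-42,0],[[-424,-521,-89],-42,0]]' 40; python3 -c "
from h import *
go(.45,.02,.32,[.408,-.913])"
```

```text
time: 1.1
eef_pos: [0.3838, 0.186, 0.2964]
tcp_rot: [-0.213, 0.977, 0.0, 0.0]
contact_force: [1.5, 0.3, -0.1]
opening: 1.001
finger_force: 0.0
shift [   9.  -178.5  -23.6] turn 0.5 tcp [0.3838 0.186  0.2964] q [ 0.21 -0.34  2.07  0.    1.41 -1.79]
```

```bash
python3 -m crank '[[[9,-178,-24],0,0],[[9,-178,-24],0,0],[[9,-178,-24],0,0],[[9,-178,-24],0,0],[[9,-178,-24],0,0],[[9,-178,-24],0,0]]'
python3 - <<'E'
from h import *
c=cap('wrist','w1'); print(c['origin'],c['orientation'],c['vfov']); go(.45,.02,.32,[.408,-.913])
a=cv2.convertScaleAbs(c['frame'],alpha=1.3,beta=15); cv2.imwrite('pics/w1b.png',cv2.resize(a,(800,500)))
E
```

```text
time: 1.7
eef_pos: [0.4495, 0.022, 0.3199]
tcp_rot: [-0.212, 0.977, 0.0, -0.001]
contact_force: [-0.5, 0.4, -0.3]
opening: 0.999
finger_force: 0.0
[ 0.37569327 -0.01020009  0.46126309] [0.53426431 0.83057937 0.13268951 0.08422026] 60.029641146778324
shift [ 0.5 -2.8 -0.1] turn 0.5 tcp [0.4493 0.0227 0.3199] q [-0.18 -0.29  1.99  0.    1.44 -2.18]
```

View pics/w1b.png

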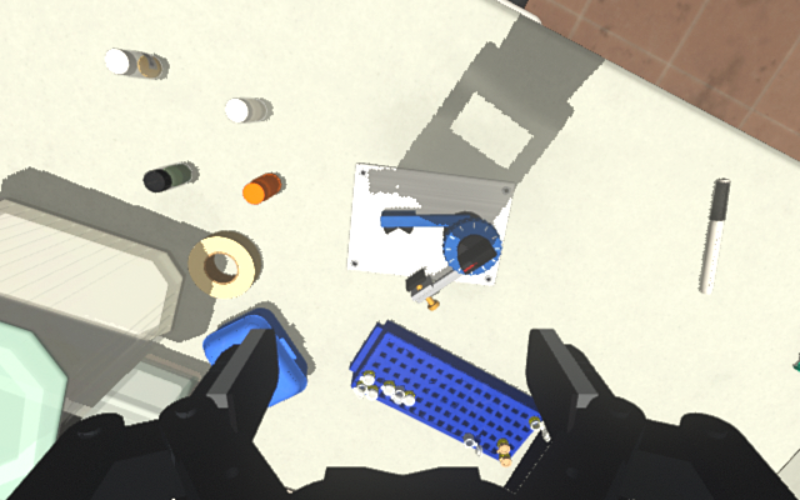

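Run:
```python
from h import *
c=load('w1'); P=cloud(c); f=c['frame'].astype(int); hsv=cv2.cvtColor(c['frame'],cv2.COLOR_BGR2HSV)
def box(x0,x1,y0,y1): # in 800-scale
    m=np.zeros((400,640),bool); m[int(y0*.8):int(y1*.8),int(x0*.8):int(x1*.8)]=1; return m
q=lambda m:(P[m].mean(0).round(4),((P[m].min(0)+P[m].max(0))/2).round(4),m.sum())
kn=box(420,520,200,300)&(P[...,2]>.094); print('knob',q(kn)); 
X=P[kn][:,:2]; r=cv2.minAreaRect((X*1000).astype(np.float32)); print(r)
ring=box(420,520,200,300)&(abs(P[...,2]-.066)<.003); 
print('ring',cv2.minEnclosingCircle((P[ring][:,:2]*1000).astype(np.float32)))
arm=box(375,450,200,235)&(hsv[...,1]>120)&(abs(P[...,2]-.045)<.004); X=(P[arm][:,:2]*1000).astype(np.float32)
print('arm',cv2.minAreaRect(X),cv2.fitLine(X,cv2.DIST_L2,0,.01,.01).ravel())
print('vial',q(box(135,200,150,210)&(P[...,2]>.054)), cv2.minEnclosingCircle((P[box(135,200,150,210)&(P[...,2]>.052)][:,:2]*1000).astype(np.float32)))
pl=box(340,520,155,290)&(abs(P[...,2]-.008)<.003)&(f.min(-1)>100); print('plate',cv2.minAreaRect((P[pl][:,:2]*1000).astype(np.float32)),np.median(P[pl][:,2]))
cv2.imwrite('pics/w1c.png',cv2.resize(f[115:255,270:430].astype(np.uint8),None,fx=4.2,fy=4.2,interpolation=cv2.INTER_CUBIC))
```

```text
knob (array([0.4588, 0.0976, 0.1243]), array([0.4287, 0.0541, 0.2777]), np.int64(356))
((429.42620849609375, 46.3580322265625), (152.3141632080078, 33.831783294677734), 58.99051284790039)
ring ((465.67144775390625, 106.62447357177734), 28.429611206054688)
arm ((468.83575439453125, 47.790313720703125), (12.055110931396484, 67.42829895019531), 25.01490020751953) [ 4.2389768e-01 -9.0571010e-01  4.6930798e+02  4.6777840e+01]
vial (array([ 0.5243, -0.1834,  0.0766]), array([ 0.4596, -0.1069,  0.2577]), np.int64(273)) ((457.7635498046875, -105.9988021850586), 126.14653015136719)
plate ((477.49688720703125, 68.5657730102539), (119.77558135986328, 169.72137451171875), 17.327917098999023) 0.0066150585198506695
```

View pics/w1c.png

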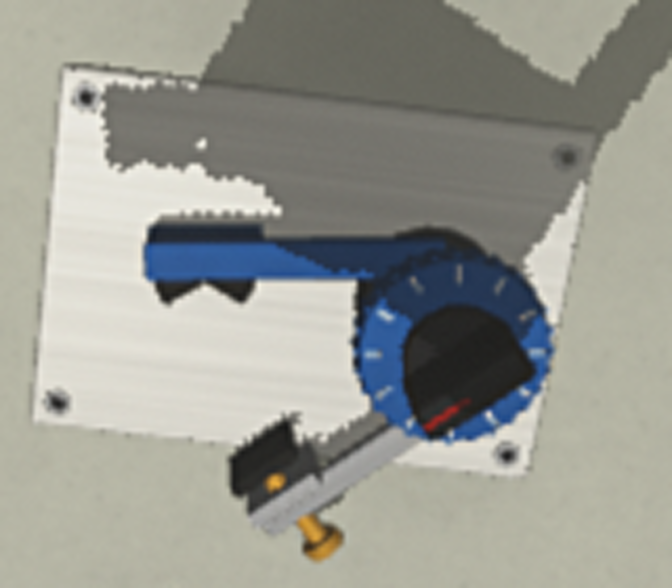

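Run:
```python
from h import *
c=load('w1'); P=cloud(c); Z=P[...,2]
k=np.array([.4656,.1066]);u=np.array([.424,-.906]);x=np.array([.906,.424])
for a,b in [(170,300),(245,298),(205,283)]:
    p=ray(c,270+a/4.2,115+b/4.2,.040)[:2]; print(p.round(4),(p-k)@u,(p-k)@x)
m=np.zeros((400,640),bool); m[110:180,100:170]=1
for lo in (.045,.054):
  X=(P[m&(Z>lo)&(Z<.062)][:,:2]*1000).astype(np.float32); print(len(X),cv2.minEnclosingCircle(X),Z[m&(Z>.054)&(Z<.062)].mean())
m[:]=0; m[160:240,336:416]=1; X=(P[m&(Z>.094)&(Z<.106)][:,:2]*1000).astype(np.float32); print('bar',cv2.minAreaRect(X))
m[:]=0; m[210:250,318:345]=1;m&=(Z>.03)&(Z<.045)&(c['frame'].max(-1)<50)
p=P[m]; print('pad',len(p),p.mean(0),(p.mean(0)[:2]-k)@u,(p.mean(0)[:2]-k)@x)
go(.53,-.19,.15,[.424,-.906])
```

```text
[0.4925 0.0288] 0.08187054090812086 -0.008559326659193515
[0.4826 0.0492] 0.0592459298726048 -0.008952086396040617
[0.4833 0.0363] 0.07124963812730739 -0.013766909932639189
337 ((532.1436157226562, -193.34971618652344), 11.423935890197754) 0.055815554684347596
259 ((532.8828735351562, -193.1357421875), 11.106032371520996) 0.055815554684347596
bar ((465.48516845703125, 106.33169555664062), (12.167072296142578, 33.832550048828125), 59.48236846923828)
pad 91 [0.53081981 0.07749989 0.03653126] 0.054017892918138 0.04675069859763727
shift [  15.  -227.2  169.6] turn -0.5 tcp [0.4493 0.0227 0.3199] q [-0.18 -0.29  1.99  0.    1.44 -2.18]
```

```bash
python3 -m crank '[[[14,-231,170],-0.5,100],[[14,-231,170],-0.5,100],[[14,-231,170],-0.5,100],[[14,-231,170],-0.5,100],[[14,-231,170],-0.5,100],[[14,-231,170],-0.5,100],[[14,-231,170],-0.5,100],[[14,-231,170],-0.5,100],[[14,-231,170],-0.5,100]]'
python3 - <<'E'
from h import *
c=cap('wrist','w2'); P=cloud(c); Z=P[...,2]
D=np.hypot(P[...,0]-.5325,P[...,1]+.193)
m=(D<.03)&(Z>.05)&(Z<.063); X=(P[m][:,:2]*1000).astype(np.float32); print(len(X),cv2.minEnclosingCircle(X),np.median(Z[m]))
go(.5325,-.193,.03,[.424,-.906]); print(get_state()['opening'])
E
```

```text
time: 2.65
eef_pos: [0.5335, -0.192, 0.1514]
tcp_rot: [-0.218, 0.976, -0.0, 0.001]
contact_force: [0.7, 0.3, 0.1]
opening: 0.608
finger_force: 0.0
684 ((532.8590698242188, -193.37557983398438), 10.756790161132812) 0.05601504169773973
shift [ 1.600e+00 -1.000e-01  1.218e+02] turn 0.1 tcp [ 0.5337 -0.1921  0.1518] q [-0.52  0.13  1.91  0.    1.1  -2.54]
0.6069958381936186
```

```bash
python3 -m crank '[[[1,0,50],0,100],[[1,0,90],0,100],[[1,0,121],0,100],[[1,0,121],0,100],[[1,0,121],0,255],[[1,0,121],0,255],[[1,0,121],0,255],[[1,0,121],0,255],[[1,0,121],0,255],[[1,0,121],0,255]]' 30;  python3 -m crank '[[[0,0,0],0,255],[[0,0,-40],0,255],[[0,0,-80],0,255],[[0,0,-110],0,255],[[0,0,-110],0,255]]'
python3 - <<'E'
from h import *
c=cap('wrist','w3'); cv2.imwrite('pics/w3b.png',c['frame'])
go(.4971,.0419,.15,[.424,-.906]); print(get_state()['opening'])
E
```

```text
time: 3.7
eef_pos: [0.5344, -0.1949, 0.0326]
tcp_rot: [-0.217, 0.976, -0.002, 0.002]
contact_force: [-0.0, 0.1, 6.7]
opening: 0.263
finger_force: 30.0
time: 4.2
eef_pos: [0.5357, -0.196, 0.1464]
tcp_rot: [-0.217, 0.976, -0.004, 0.005]
contact_force: [0.4, 0.6, 1.3]
opening: 0.265
finger_force: 29.7
shift [-67.1 230.3  -7.9] turn 0.0 tcp [ 0.5341 -0.1951  0.1433] q [-0.53  0.14  1.92 -0.    1.08 -2.54]
0.2643720153714013
```

View pics/w3b.png

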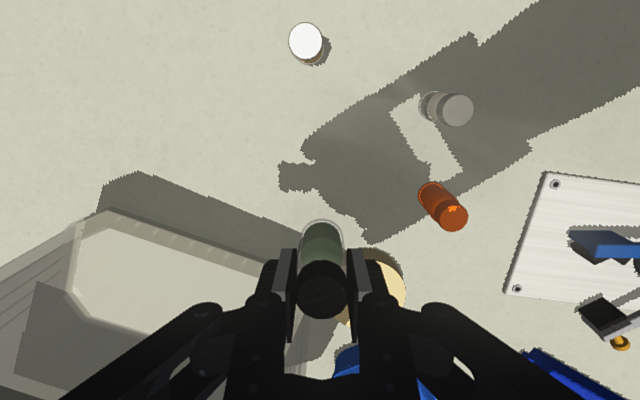

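The black vial is held upright in the fingers, its cap at about (322,285), and the other vials are still standing. Next I carry it over the rest.

```bash
python3 -m crank '[[[-10,40,-10],0,255],[[-28,85,-10],0,255],[[-42,130,-10],0,255],[[-56,175,-10],0,255],[[-68,215,-10],0,255],[[-70.5,230,-10],0,255],[[-70.5,230,-10],0,255],[[-70.5,230,-10],0,255],[[-70.5,230,-10],0,255],[[-70.5,230,-10],0,255]]'
python3 - <<'E'
from h import *
read_camera('top'); go(.5003,.0434,.06,[.424,-.906]); print(get_state()['opening'])
E
```

```text
time: 5.25
eef_pos: [0.4989, 0.0429, 0.1493]
tcp_rot: [-0.216, 0.976, -0.0, -0.0]
contact_force: [-0.4, 0.5, 0.7]
opening: 0.263
finger_force: 29.7
shift [-1.5 -0.3 89.3] turn -0.1 tcp [0.4988 0.043  0.1493] q [-0.12 -0.02  2.07 -0.    1.09 -2.12]
0.26785151553645936
```

```bash
python3 -m crank '[[[-1.5,0,30],0,255],[[-1.5,0,60],0,255],[[-1.5,0,85],0,255],[[-1.5,0,104],0,255],[[-1.5,0,104],0,255],[[-1.5,0,104],0,255]]'
python3 - <<'E'
from h import *
c=cap('wrist','w4'); cv2.imwrite('pics/w4b.png',cv2.resize(c['frame'][150:400,180:500],None,fx=2.4,fy=2.4,interpolation=cv2.INTER_CUBIC))
go(.498,.0423,.0406,[.424,-.906]); s=get_state(); print(s['contact_force'],s['opening'])
E
```

```text
time: 5.9
eef_pos: [0.5001, 0.0443, 0.0457]
tcp_rot: [-0.217, 0.976, 0.0, -0.0]
contact_force: [-0.1, -0.8, 0.1]
opening: 0.263
finger_force: 29.8
shift [ 3.3 -0.7  5.8] turn -0.0 tcp [0.5007 0.0444 0.0464] q [-0.11  0.15  2.12 -0.    0.87 -2.12]
[-0.94538153  0.12843949 -0.04968846] 0.26745717924398865
```

View pics/w4b.png

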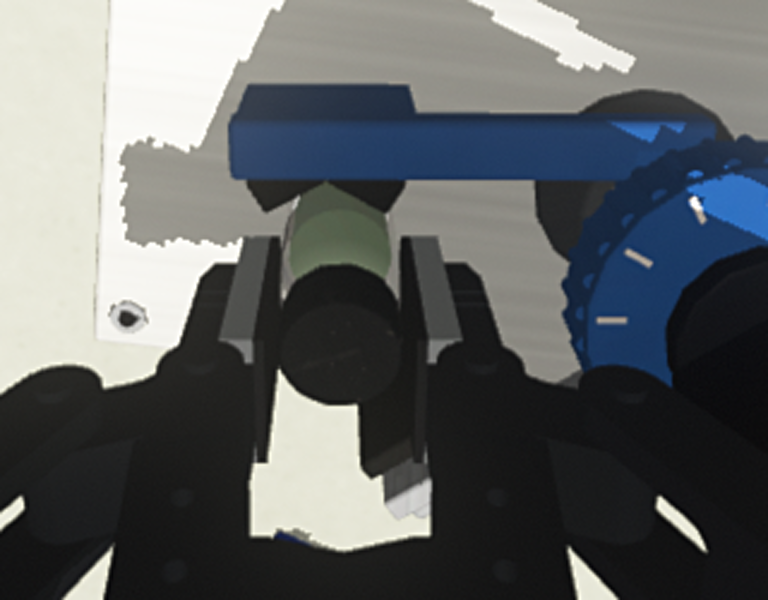

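The vial sits in front of the V (notch at about (328,185), vial axis at x≈338), so it is 1–1.5 mm too near the knob. I'll shift it, lower it and watch the force.

```bash
python3 -m crank '[[[2.5,-1.5,0],0,255],[[2.5,-1.5,2],0,255],[[2.5,-1.5,4],0,255],[[2.5,-1.5,4.5],0,255],[[2.5,-1.5,4.5],0,255]]'; python3 -m crank '[[[0,0,0.5],0,255],[[0,0,1],0,255],[[0,0,1],0,255]]'
```

```text
time: 6.45
eef_pos: [0.4982, 0.0425, 0.0409]
tcp_rot: [-0.217, 0.976, 0.0, -0.0]
contact_force: [-0.7, -0.0, -0.5]
opening: 0.264
finger_force: 29.8
time: 6.75
eef_pos: [0.4985, 0.0425, 0.0406]
tcp_rot: [-0.217, 0.976, 0.0, -0.0]
contact_force: [-2.1, -0.1, 5.6]
opening: 0.262
finger_force: 30.3
```

```bash
python3 -m crank '[[[0,0,1],0,165],[[0,0,1],0,165],[[0,0,0.5],0,165],[[0,0,0.5],0,165]]'; python3 -m crank '[[[0,0,-15],0,165],[[0,0,-40],0,165],[[0,0,-85],0,165],[[0,0,-125],0,165],[[0,0,-125],0,165],[[0,0,-125],0,165]]'
python3 - <<'E'
from h import *
c=cap('wrist','w5'); cv2.imwrite('pics/w5b.png',cv2.resize(c['frame'][60:400,140:560],None,fx=1.75,fy=1.75,interpolation=cv2.INTER_CUBIC))
P=cloud(c);Z=P[...,2]; m=(np.hypot(P[...,0]-.497,P[...,1]-.0415)<.016)&(Z>.06)&(Z<.07); X=(P[m][:,:2]*1000).astype(np.float32)
ce,r=cv2.minEnclosingCircle(X); d=np.array(ce)/1000-[.4961,.0414]; print(ce,r,d@[.906,.424],d@[-.424,.906],np.median(Z[m]))
m=(np.hypot(P[...,0]-.4656,P[...,1]-.1066)<.022)&(Z>.094)&(Z<.106);print('bar',cv2.minAreaRect((P[m][:,:2]*1000).astype(np.float32)))
a=np.radians(59.5); go(.4656,.1066,.15,[np.cos(a),np.sin(a)])
E
```

```text
time: 7.15
eef_pos: [0.4982, 0.0424, 0.0392]
tcp_rot: [-0.217, 0.976, 0.0, -0.0]
contact_force: [-0.9, 0.2, 0.8]
opening: 0.355
finger_force: 0.0
time: 7.75
eef_pos: [0.4989, 0.0424, 0.1655]
tcp_rot: [-0.217, 0.976, -0.0, 0.001]
contact_force: [1.0, 0.1, -0.5]
opening: 0.35
finger_force: 0.0
(497.358642578125, 43.54218673706055) 10.96338176727295 0.002048617352294945 0.001407156730651847 0.06406226825701763
bar ((465.7529296875, 106.00813293457031), (12.450606346130371, 33.81222915649414), 60.04157638549805)
shift [ 1.9 71.7 13.8] turn 55.6 tcp [0.4977 0.0425 0.1638] q [-0.12 -0.04  2.06 -0.    1.12 -2.13]
```

View pics/w5b.png

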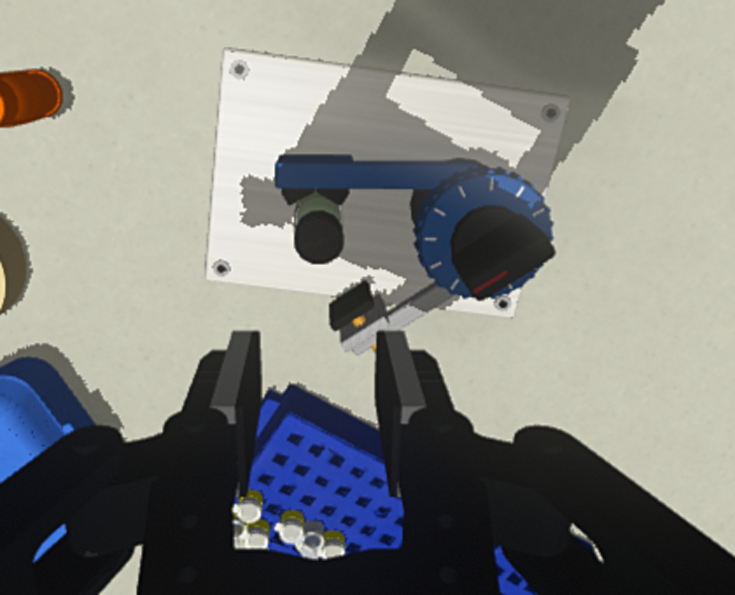

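The vial stands upright in front of the V, cap at (319,237) in the crop, and the ring looks unchanged. Now the knob.

```bash
python3 -m crank '[[[2,30,10],8,140],[[2,60,14],16,140],[[2,71.5,14],24,140],[[2,71.5,14],32,140],[[2,71.5,14],40,140],[[2,71.5,14],48,140],[[2,71.5,14],55.5,140],[[2,71.5,14],55.5,140],[[2,71.5,14],55.5,140],[[2,71.5,14],55.5,140]]'
python3 - <<'E'
from h import *
c=cap('wrist','w6'); P=cloud(c);Z=P[...,2]
m=(np.hypot(P[...,0]-.4656,P[...,1]-.1064)<.022)&(Z>.094)&(Z<.106);print('bar',m.sum(),cv2.minAreaRect((P[m][:,:2]*1000).astype(np.float32)),np.median(Z[m]))
a=np.radians(59.7); go(.4656,.1064,.081,[np.cos(a),np.sin(a)])
E
```

```text
time: 8.8
eef_pos: [0.4656, 0.1063, 0.1495]
tcp_rot: [0.261, 0.965, -0.0, -0.001]
contact_force: [0.3, 0.2, -0.1]
opening: 0.447
finger_force: 0.0
bar 1047 ((465.75262451171875, 107.10298919677734), (11.983484268188477, 33.74040603637695), 61.072235107421875) 0.09938013546373323
shift [ 0.1  0.1 68.8] turn -0.0 tcp [0.4657 0.1063 0.1498] q [ 0.01 -0.07  2.12 -0.    1.09 -1.03]
```

```bash
python3 -m crank '[[[0,0,40],0,140],[[0,0,69],0.5,140],[[0,0,69],0.5,140],[[0,0,69],0.5,140],[[0,0,69],0.5,255],[[0,0,69],0.5,255],[[0,0,69],0.5,255],[[0,0,69],0.5,255],[[0,0,69],0.5,255],[[0,0,69],0.5,255]]' 30; python3 -c "
from h import *
s=get_state(); print(s['wrist_torque'].round(3),s['contact_force'].round(2),s['eef_pos'])"
```

```text
time: 9.85
eef_pos: [0.4673, 0.1058, 0.0836]
tcp_rot: [0.266, 0.964, -0.0, 0.001]
contact_force: [-1.9, -2.5, 6.5]
opening: 0.133
finger_force: 30.3
[-0.524  0.353  0.107] [-1.93 -2.53  6.5 ] [0.46733954 0.10575111 0.08355095]
```

```bash
python3 -m crank '[[[0,0,0],4,255],[[0,0,0],8,255],[[0,0,0],12,255],[[0,0,0],15,255],[[0,0,0],18,255],[[0,0,0],18,255]]'
cat > t.py <<'E'
from h import *
s=get_state(); M=R.from_quat(s['tcp_rot']).as_matrix(); b=np.degrees(np.arctan2(M[1,0],M[0,0])); b=(b+180)%180-180
print('torque',s['wrist_torque'].round(3),'F',s['contact_force'].round(1),'xdir',b.round(1),'q6',s['qpos'][5].round(3),s['opening'])
E
python3 t.py
```

```text
time: 10.45
eef_pos: [0.4674, 0.1058, 0.0836]
tcp_rot: [0.414, 0.91, -0.0, 0.002]
contact_force: [-2.6, -3.4, 5.8]
opening: 0.134
finger_force: 30.1
torque [-0.497  0.373 -0.035] F [-2.6 -3.4  5.8] xdir -48.9 q6 -0.705 0.13446643573732958
```

```bash
for i in 1; do python3 -m crank '[[[0,0,0],1.5,255]]' >/dev/null; python3 t.py; python3 -m crank '[[[0,0,0],1.5,255]]' >/dev/null; python3 t.py; python3 -m crank '[[[0,0,0],1.5,255]]' >/dev/null; python3 t.py; done
```

```text
torque [-0.452  0.384  0.211] F [-2.1 -2.7  6.2] xdir -50.4 q6 -0.68 0.13320047389091294
torque [-0.49   0.333  0.235] F [-2.2 -2.3  6.2] xdir -51.9 q6 -0.653 0.13070959823395817
torque [-0.419  0.365  0.258] F [-1.7 -2.7  6. ] xdir -53.4 q6 -0.627 0.12972650299749716
```

```bash
python3 -m crank '[[[0,0,0],1,255]]' >/dev/null; python3 t.py; python3 -m crank '[[[0,0,0],1,255]]' >/dev/null; python3 t.py
```

```text
torque [-0.494  0.355  0.2  ] F [-1.1 -2.9  6.2] xdir -54.4 q6 -0.61 0.134469709480427
torque [-0.476  0.349  0.205] F [-1.2 -2.9  5.6] xdir -55.4 q6 -0.592 0.13074501778898884
```

Run:
```python
from h import *
c=cap('wrist','w7'); cv2.imwrite('pics/w7b.png',cv2.resize(c['frame'],(800,500)))
c=cap('top','t7'); cv2.imwrite('pics/t7b.png',cv2.resize(c['frame'][160:245,230:350],None,fx=6.6,fy=6.6,interpolation=cv2.INTER_CUBIC))
```

```text
(no output)
```

View pics/w7b.png

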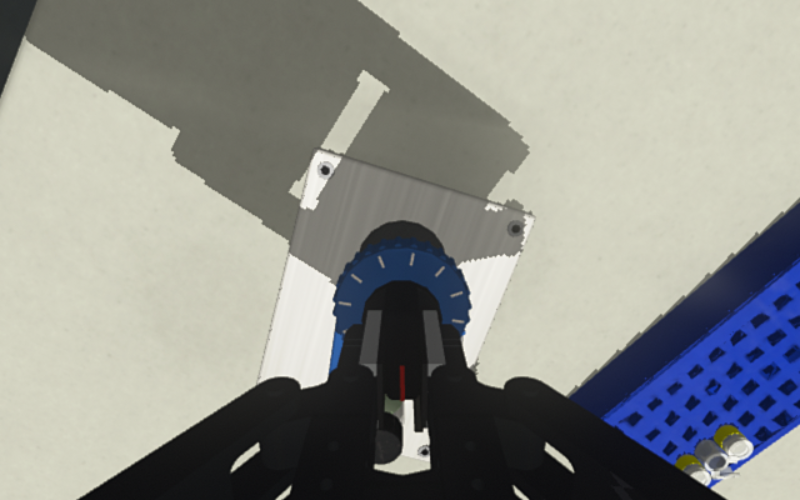

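The fingers grip the knob, the vial is still upright at (388,440), and the torque is still plain friction (about 0.2 N m). I keep turning in small steps.

```bash
python3 -m crank '[[[0,0,0],1,255]]' >/dev/null; python3 t.py; python3 -m crank '[[[0,0,0],1,255]]' >/dev/null; python3 t.py;  python3 -m crank '[[[0,0,0],1,255]]' >/dev/null; python3 t.py
```

```text
torque [-0.433  0.333  0.247] F [-2.2 -2.1  5. ] xdir -56.3 q6 -0.575 0.1316854468410775
torque [-0.432  0.358  0.189] F [-2.2 -2.9  5.1] xdir -57.4 q6 -0.557 0.13513476151846504
torque [-0.465  0.336  0.238] F [-2.  -2.2  6.2] xdir -58.3 q6 -0.54 0.1343388356584219
```

```bash
python3 -m crank '[[[0,0,0],0.8,255]]' >/dev/null; python3 t.py; python3 -m crank '[[[0,0,0],0.8,255]]' >/dev/null; python3 t.py
```

```text
torque [-0.4    0.308  0.244] F [-2.5 -2.6  5.9] xdir -59.1 q6 -0.526 0.13474398424145514
torque [-0.414  0.356  0.215] F [-1.7 -1.7  4.7] xdir -59.9 q6 -0.512 0.13106582738972997
```

```bash
python3 -m crank '[[[0,0,0],0.8,255]]' >/dev/null; python3 t.py; python3 -m crank '[[[0,0,0],0.8,255]]' >/dev/null; python3 t.py
```

```text
torque [-0.401  0.335  0.47 ] F [-0.5 -2.8  5.6] xdir -60.7 q6 -0.499 0.13160550146933384
torque [-0.369  0.317  0.664] F [-2.5 -1.4  6. ] xdir -61.4 q6 -0.486 0.12973843644285746
```

Contact: torque climbed to 0.66 N m, about 6 N on the vial, under the 10 N limit. I back off slightly so the release is soft.

```bash
python3 -m crank '[[[0,0,0],-0.5,255],[[0,0,0],-0.5,255]]' >/dev/null; python3 t.py
```

```text
torque [-0.382  0.321  0.502] F [-1.6 -2.1  6. ] xdir -60.9 q6 -0.495 0.13311162085530476
```

```bash
python3 -m crank '[[[0,0,0],-0.5,255],[[0,0,0],-0.5,255]]' >/dev/null; python3 t.py;  python3 -m crank '[[[0,0,0],-0.5,255],[[0,0,0],-0.5,255]]' >/dev/null; python3 t.py
```

```text
torque [-0.429  0.252  0.32 ] F [-1.7 -3.   6. ] xdir -60.5 q6 -0.503 0.13438678868759585
torque [-0.439  0.271  0.172] F [-1.9 -2.2  6.6] xdir -60.0 q6 -0.511 0.1356061498392907
```

```bash
python3 -m crank '[[[0,0,0],-0.4,255],[[0,0,0],-0.4,255]]' >/dev/null; python3 t.py
```

```text
torque [-0.486  0.341  0.008] F [-2.1 -2.3  5.5] xdir -59.7 q6 -0.517 0.13100682656159068
```

```bash
python3 -m crank '[[[0,0,0],0,200],[[0,0,0],0,160],[[0,0,0],0,140],[[0,0,0],0,140],[[0,0,-30],0,140],[[0,0,-70],0,140],[[0,0,-110],0,140],[[20,0,-140],0,140],[[20,0,-140],0,140]]'
python3 - <<'E'
from h import *
s=get_state(); M=R.from_quat(s['tcp_rot']).as_matrix(); d=M.T@np.array([-.02,-.15,0])*1000; print('to look',d)
c=cap('wrist','w8'); P=cloud(c);Z=P[...,2]
m=(np.hypot(P[...,0]-.4656,P[...,1]-.1064)<.022)&(Z>.094)&(Z<.106);print('bar',m.sum(),cv2.minAreaRect((P[m][:,:2]*1000).astype(np.float32)))
m=(np.hypot(P[...,0]-.497,P[...,1]-.0415)<.016)&(Z>.06)&(Z<.07); print(m.sum(),cv2.minEnclosingCircle((P[m][:,:2]*1000).astype(np.float32)) if m.sum() else '')
E
```

```text
time: 13.45
eef_pos: [0.4583, 0.1249, 0.2269]
tcp_rot: [0.497, 0.868, 0.003, 0.004]
contact_force: [0.5, -0.6, -0.3]
opening: 0.454
finger_force: 0.0
to look [-119.30059254  -93.09783669   -0.40177597]
bar 577 ((466.07183837890625, 107.202392578125), (11.854534149169922, 33.696224212646484), 30.535200119018555)
346 ((496.55145263671875, 43.67723846435547), 10.770004272460938)
```

```bash
python3 -m crank '[[[-40,-10,0],-8.5,140],[[-80,-20,0],-17,140],[[-97,-22,0],-25.5,140],[[-97,-22,0],-34,140],[[-97,-22,0],-42.5,140],[[-97,-22,0],-51,140],[[-97,-22,0],-59.5,140],[[-97,-22,0],-68,140],[[-97,-22,0],-76.5,140],[[-97,-22,0],-85,140]]'
python3 - <<'E'
from h import *
c=cap('wrist','w9'); cv2.imwrite('pics/w9b.png',cv2.resize(c['frame'][40:340,150:550],None,fx=1.9,fy=1.9,interpolation=cv2.INTER_CUBIC))
P=cloud(c);Z=P[...,2]; m=(np.hypot(P[...,0]-.497,P[...,1]-.0415)<.016)&(Z>.06)&(Z<.07)
ce,r=cv2.minEnclosingCircle((P[m][:,:2]*1000).astype(np.float32)); d=np.array(ce)/1000-[.4961,.0414]; print(ce,r,d@[.906,.424],d@[-.424,.906])
hsv=cv2.cvtColor(c['frame'],cv2.COLOR_BGR2HSV); arm=(np.hypot(P[...,0]-.472,P[...,1]-.043)<.035)&(hsv[...,1]>120)&(abs(Z-.045)<.004)
print('arm',cv2.minAreaRect((P[arm][:,:2]*1000).astype(np.float32)))
E
```

```text
time: 14.5
eef_pos: [0.4849, 0.0286, 0.2189]
tcp_rot: [-0.219, 0.976, 0.001, -0.002]
contact_force: [-1.0, 0.5, 0.4]
opening: 0.451
finger_force: 0.0
(496.0942687988281, 43.17679977416992) 10.786733627319336 0.0007481706359863379 0.0016122106246948232
arm ((469.93505859375, 45.825904846191406), (11.299976348876953, 62.96693420410156), 24.942968368530273)
```

View pics/w9b.png

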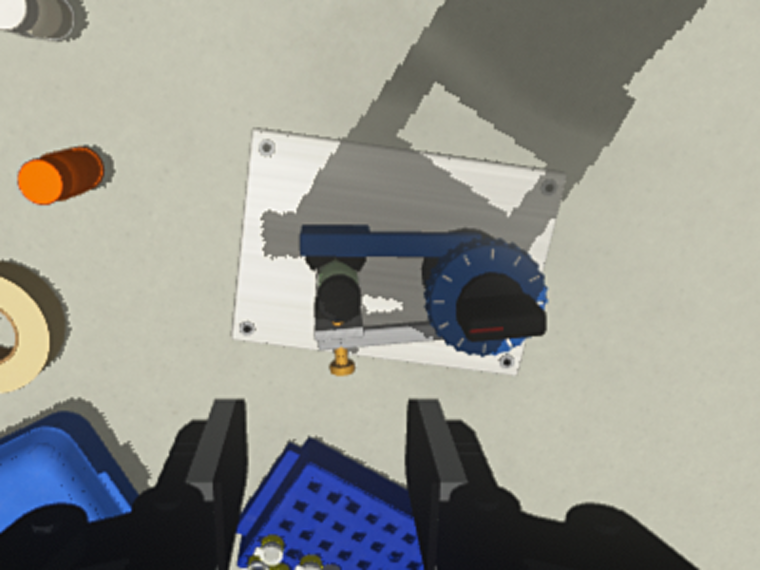

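The vial stands seated in the V (cap at (340,297)) with the pad against it. The ring arm is still at 25.0°, as at the start, and the robot is clear. Handing in.

```bash
python3 -c "
from plant import ctrl
print(ctrl.sign_off())"
```

```text
the job is handed in; nothing more can be done
None
```

The job is handed in after about 14.5 s of robot time: the black-capped vial stands upright in the V-rest, held by the clamp arm at an estimated 2.8 N (inferred from wrist torque, about 6 N at peak), the blue ring's arm reads 25.0° as at the start, and the robot never went near the white-capped vials after lifting off.

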